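# Open a tablet seam with the wedge and hold it

### The job

The tablet in the grey cradle is ready to be opened. Pull the orange keeper knob straight out to its end so that the keeper clears the seam, then take the blue-handled wedge from the white caddy and slide its blade upright down into the middle of the seam, where the keeper was, until it drags snugly between screen and back and the screen has given about 3 mm. Do not force it further: finish while still gripping the wedge at that depth, with the keeper left out and everything else left where it was.

Things in the scene. Friction and masses are not known exactly. Their poses are not given: they have to be found in the camera images.
- cradle: Fixed grey cradle, foot 170 x 220 mm, origin on the table under the seam, x across the seam away from the robot. In it a tablet 180 mm wide stands on its long edge: black screen on the robot's side, aluminium back on the far side. The whole tablet floats in the cradle across the seam by up to 6 mm either way under a light push (0.3 N), so it centres itself on a blade.
- seam (a point): Middle of the open top of the tablet's seam, level with the top edges of screen and back, 120 mm above the table. x across the seam from screen to back, y along the seam, z up. Screen and back are upright plates 5 mm apart, their inner top edges bevelled over the uppermost 12 mm (mouth 12 mm wide). The gap is free down to 95 mm below this point.
- screen (a joint): How far the screen has been pushed away from the back, widening the gap: 0 at rest (5 mm gap) to 0.008 m. A spring of 1.5 N per mm pushes it back.
- keeper_knob (a point): Grip point of the orange knob, an upright block 14 (seam x) x 18 (seam y) x 40 mm tall; point on its axis, 16 mm under its top, 154 mm above the table; axes as seam. Fingers fit on the two sides facing along the seam, down to 133 mm above the table. With the keeper home it is 48 mm from the seam on the robot's side; its steel bar (top at 130 mm) covers 50 mm of the seam's middle.
- keeper (a joint): Travel of the keeper knob: 0 home over the seam, 0.040 m fully out. It slides level, out along the minus x of seam (towards the robot). A weighted tumbler detent (brass weights beside the guide block) holds it at either end: about 4 N starts it, half-way it needs about 1 N, and within 10 mm of an end it draws it in and keeps it there.
- wedge_grip (a point): Centre of the wedge's blue handle, upright, 20 mm thick (its x) x 30 mm wide (its y) x 50 mm tall; about 0.07 kg. It hangs in one of the two caddy slots, handle underside on the caddy's top, this point 97 mm above the table; lift it straight up 70 mm or more to free it. Its blade goes into the seam with its x along the seam's x, either way round.
- wedge_tip (a point): Middle of the blade's tip, 90 mm below wedge_grip. The steel blade is 24 mm wide (y), 65 mm long, tapering in thickness (x) from 13 mm at the handle to about 2.5 mm at the tip. It first touches both plates about 28 mm deep, then the screen gives about 1.4 mm per 10 mm of depth: 3 mm at about 50 mm deep, with a downward push of roughly 3 to 8 N.
- caddy: White tool block, 70 x 150 x 72 mm tall, fixed; origin at the centre of its underside, z up. Two slots at 35 mm either side of the centre along its y hold the wedge and the spatula, which may be either way about; the tools' x lies along its x.
- spatula_mid (a point): Centre of the yellow handle of the spatula in the other slot of the caddy, same handle size as the wedge; not to be used, leave it.
- driver: Light blue electric screwdriver lying on the bench, 180 mm long along its y, 33 mm high; leave it.
- parts_tray: White open parts tray, 90 x 240 x 40 mm; leave it.
- cleaner: Amber bottle, 56 mm across, 140 mm tall; leave it.
- screw_jar: Small clear jar, 50 mm across, 50 mm tall; leave it.
There are look-alikes about, which are no part of the job. Leave any green or red look-alike of the part that bears wedge_grip alone.

How it is judged (in metres and radians):
On the way, in this order (a step that is already met when the one before it is completed fails the run):
1. the keeper knob is pulled out to its end (value of joint keeper above 0.036 m), for 0.2 s.
2. the wedge is lifted clear of the caddy in the fingers (height (world z) of wedge_tip above 0.08 m and contact force between the fingers and wedge above 1 N), for 0.1 s.
3. the wedge drags snugly in the middle of the seam (z of wedge_tip in the frame of seam below -0.024 m and y of wedge_tip in the frame of seam between -0.03 and 0.03 m and value of joint screen between 0.0013 and 0.0047 m and contact force between wedge and screen above 0.7 N and contact force between wedge and back above 0.7 N), for 0.2 s.
At the end, for the whole second after the job is handed in: Fingers still grip the wedge, at rest, upright within 10 degrees, tip over 24 mm down the seam, within 30 mm of its middle, pressing on screen and back (0.7 N or more each); screen opened 1.3 to 4.7 mm; keeper out over 36 mm, not leaned on; nothing else moved over 30 mm (all of step 3 and contact force between the fingers and wedge above 2 N and angle between wedge_tip's own z axis and vertical below 0.17 rad and linear speed of wedge below 0.01 m/s and value of joint keeper above 0.036 m and contact force between wedge and keeper below 0.5 N and not (distance of any of spatula_mid, driver, parts_tray, cleaner, screw_jar from where it was at the start of the episode above 0.03 m)); the arm keeps its last pose, push and grip.
It fails at once if the wedge is forced: the screen is pushed open more than 5.2 mm (value of joint screen above 0.0052 m).
It fails at once if another tool or object is moved by more than 30 mm (distance of any of spatula_mid, driver, parts_tray, cleaner, screw_jar from where it was at the start of the episode above 0.03 m).
It also fails if it takes over 61 s, if anything falls off the work surface, if the arm or the gripper's body presses on something with over 40 N, if the wrist force passes 120 N, or if a joint passes its speed limit or range.

### The arm

A 6-joint arm with a two-finger parallel gripper is mounted at the origin on the work surface. World frame = base frame: x ahead of the robot, y to its left, z up, the work surface at z = 0. Lengths are in m, angles in degrees, forces in N, time in s.
With the tool pointing down it reaches from about 0.375 to 0.825 m from the base axis. Payload 5.5 kg.
Tool frame: the origin (TCP) lies on the mounting face of the last link; the fingertips stand 173 mm ahead of it and the grasp point (between the pads) lies r.hold_point_z ahead of it (r.hold_point_z is the distance from the TCP to the grasp point, in m); x points along the fingers, z is the direction in which the jaws open and shut, and the axes are right-handed (so a half turn about x gives the same grasp; the last joint's range is limited). The gripper opens to 85 mm and grips with 20 to 120 N. Pads are 22 mm wide; open, the fingers measure 114 mm over their backs; the gripper's body (76 mm by 85 mm) begins 54 mm behind the grasp point. The pads swing forward as they close: fully open they stand 13 mm farther back than shut.
Start: joints at [-63.942, 17.962, -2.699, 69.339, 0, 90], TCP at [0.264, -0.539, 0.405] pointing down, gripper open.
Joint ranges: [-152.73, 152.73], [-39.44, 99.34], [-58.76, 71.6], [-118.89, 123.64], [-81.53, 83.1], [-180, 180]. Speed limits (degrees/s): [136.94, 136.94, 172.46, 180, 180, 180].

### API

Orientations are given as [roll, pitch, yaw] about the fixed x, y, z axes, in that order (R = Rz(yaw) Ry(pitch) Rx(roll)).
In Python, from station import readout, eyes, r gives the robot as it stands.
- The arm moves only by the tool play_rows, never from a script. Its argument "plan" is a list of rows, each a list of 4 numbers: the shift along the tool's x, y, z in cm, then the turn about the tool's x in degrees. A call has 1 to 5 rows; each row shifts and turns the commanded pose from where the row before left it, along the tool's axes as they then stand; what a row does not reach is not made up. A row lasts 1/8 s, in which the tool goes at most 62.5 mm and 10.7 degrees, less where a joint would pass 70% of its speed; a pose out of reach is approached as far as the arm can. A call is refused whole if a number of a shift passes 6.25 or a number of a turn 10.7, either way. A call with a gripper value outside its range is refused whole. "jaw" is the opening in per cent of the stroke, from 0 (shut) to 100 (fully open), set as the call begins (left out, the last holds). The fingers move at their own pace and stop on an object; "grip_force" is the grip in N (left out, the last holds). Time passes only in rows, so rows that do not move let the fingers close. It gives the time, the measured TCP pose, the force and the opening at its end, in the units of the state.
- readout.sense(): the state, without advancing time (a new reading comes with each control period).
- eyes.snapshot(name): name is "side" or "top" or "wrist"; returns a dict with "img" (400x640x3 uint8, red, green, blue), "fovy" (degrees; the focal length in pixels is half the picture's height over the tangent of half this angle, whatever the lens; pixels are square), "cx", "cy" (the principal point, pixels), "rvec" (rotation vector, rad) and "tvec" (3), from world to camera coordinates, as OpenCV has them; the wrist camera has in their place "mount" (4x4, takes a point from camera to tool coordinates, whose origin is the TCP and whose axes are the tool frame's). Camera axes: x right, y down, z forward; pixel columns grow to the right and rows downward; lengths in m; the calibration is good to about 2 mm. A picture is of the moment at which its call begins: read the wrist's pose just before it. There is no depth.
- r.close_job(): hands the job in, once; it reports no verdict.
Trained networks look in the newest picture that a camera, given by its name, has taken for a name from the list of things; names that differ only in an ending like _2 or _b are one class to them, and where a whole thing is asked for, a point or a joint stands for the part that bears it (a point fixed in the world has none). Each returns a list of dicts, best first, with "confidence" (0 to 1); they miss things now and then, are a little off and sometimes report something else, mostly with a low value. They report only what shows in the picture. A call takes as long as a camera call. They do not tell look-alikes from the thing itself.
- eyes.spot_in(camera, thing): "point" ([x, y, z] in m, in world coordinates, good to about 4 mm: the middle of the surface that is visible of it).
- eyes.spot_point(camera, thing): "point" ([x, y, z] in m, in world coordinates, good to about 4 mm: a listed point, or the origin of a listed thing).
The state is a dict: "clock": time; "joints": joint angles; "dq": joint speeds; "tau": joint torques, N m; "eef_pos": TCP position; "tool_rot": TCP orientation; "contact_force": force on the tool from outside, world axes, zero at the start; "torque": the same for the moment, N m; "width": finger opening in m.
Only numpy, scipy, OpenCV 4.12 (cv2) and the standard library are available. Lean on these libraries where they do the work, as an engineer would, in place of code of your own. Each camera call takes 0.05 s, during which the arm holds its last target. There are 200 camera calls.

## Working session

There is one attempt and no reset: what is moved stays moved. The work goes in short steps, Python scripts to look and compute and a tool call to move; the robot and the scene stay as the last step left them, time stands still between calls to the robot, and variables do not carry over. Pictures are saved under pics/ and viewed, about 8 in all and at most 12, crops included, and the job is handed in when it is done.

Besides the shell and the picture viewer there is one more tool, called after "Request:" as name(argument=value, ...), one argument or row to a line, values as JSON. play_rows: Moves the arm, as the interface text tells. Its arguments: {"type":"object","properties":{"plan":{"type":"array","items":{"type":"array","items":{"type":"number"}}},"jaw":{"type":"number"},"grip_force":{"type":"number"}},"required":["plan"]}

```bash
mkdir -p pics; ls; python3 - <<'E'
from station import readout, eyes, r
import cv2, numpy as np
print(r.hold_point_z); print(readout.sense())
for c in ("top","side"):
    s=eyes.snapshot(c); cv2.imwrite(f"pics/{c}0.png",s["img"][:,:,::-1])
    print(c,s["fovy"],s["cx"],s["cy"],s["rvec"],s["tvec"])
    for n in ("seam","keeper_knob","wedge_grip","wedge_tip","caddy","spatula_mid","cradle","driver","cleaner","parts_tray","screw_jar"):
        print(n,[(np.round(d["point"],4).tolist(),round(d["confidence"],2)) for d in eyes.spot_point(c,n)])
E
```

```text
pics
0.1547
{'clock': 0.0, 'joints': array([-6.39415560e+01,  1.80042017e+01, -2.75414547e+00,  6.93371656e+01,
       -4.92438940e-04,  9.00010685e+01]), 'dq': array([-0.00549214,  0.02137147,  0.01028718,  0.07822979,  0.14135371,
       -0.02233096]), 'tau': array([ 6.61508202e-04, -5.39590430e+01,  3.39749336e+01,  1.90541876e-02,
       -1.36547055e-04,  1.09950602e-05]), 'eef_pos': array([ 0.26345388, -0.53876809,  0.40383481]), 'tool_rot': array([-179.70353217,   89.90448599,  116.35384374]), 'contact_force': array([-0.35731773,  0.52339228,  0.22448616]), 'torque': array([ 0.04419737, -0.05197583,  0.02148506]), 'width': 0.08526318826421538}
top 46.948331023486936 317.75490053082154 202.88597072379036 [ 2.10507583 -2.1501999   0.20203519] [0.013087   0.52484732 1.35249297]
seam [([0.5965, -0.0721, 0.12], 0.76)]
keeper_knob [([0.5536, -0.0617, 0.1521], 0.55)]
wedge_grip [([0.2923, -0.2208, 0.007], 0.7), ([0.266, 0.2211, 0.0139], 0.68), ([0.4986, 0.2009, 0.0966], 0.42)]
wedge_tip [([0.2119, 0.2954, 0.0117], 0.83), ([0.2199, -0.2753, 0.0119], 0.77), ([0.552, -0.0606, 0.1525], 0.
[... 437 characters left out ...]
968] [0.43348335 0.25934608 1.27971979]
seam [([0.5962, -0.0705, 0.1159], 0.93), ([0.487, 0.3973, -0.0008], 0.41)]
keeper_knob [([0.5519, -0.0608, 0.1498], 0.54)]
wedge_grip [([0.2702, 0.2265, 0.0098], 0.96), ([0.2891, -0.2192, 0.009], 0.52), ([0.4989, 0.2012, 0.0984], 0.45)]
wedge_tip [([0.2133, 0.2949, 0.0116], 0.72), ([0.218, -0.2726, 0.0079], 0.52)]
caddy [([0.5009, 0.2381, 0.0009], 0.57)]
spatula_mid []
cradle [([0.5982, -0.071, -0.0007], 0.96)]
driver [([0.4651, -0.4081, -0.0006], 0.5), ([0.5991, -0.0702, 0.1153], 0.34)]
cleaner [([0.6619, 0.3831, 0.0015], 0.73)]
parts_tray [([0.7572, 0.0575, -0.0027], 0.85), ([0.5513, -0.062, 0.1493], 0.7)]
screw_jar [([0.4886, 0.3978, 0.0044], 0.96)]
```

View pics/top0.png

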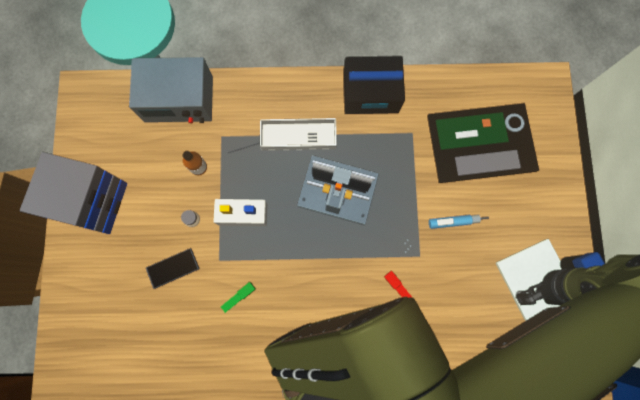

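View pics/side0.png

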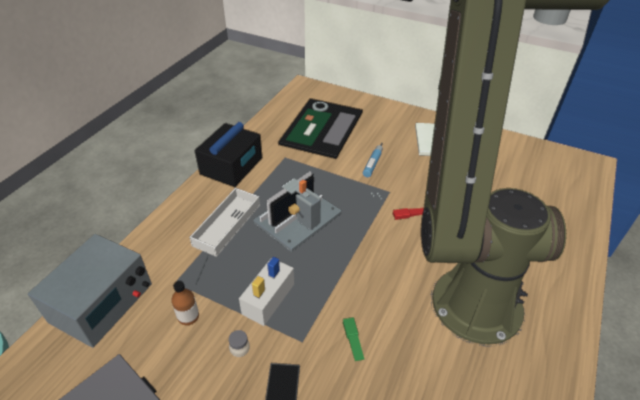

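The only blue handle in the white caddy is at top (250,210), with the yellow spatula at (225,209). The green (238,297) and red (397,285) look-alikes lie on the table. Next I'll measure the yaws and work out the approach.

```bash
cat > h.py <<'E'
from station import readout, eyes, r
import cv2, numpy as np
from scipy.spatial.transform import Rotation as Ro
H=r.hold_point_z
def pose():
    s=readout.sense(); R=Ro.from_euler('xyz',s["tool_rot"],degrees=True).as_matrix()
    return s,R,s["eef_pos"]+H*R[:,0]
def goto(target,zyaw=None):
    """shift (cm, tool axes) and turn about tool x for grasp point -> target, jaw axis along world yaw zyaw"""
    s,R,g=pose(); d=R.T@(np.array(target)-g)*100
    out=[np.round(d,2).tolist()]
    a=np.degrees(np.arctan2(R[1,2],R[0,2]))
    if zyaw is not None:
        t=(zyaw-a+90)%180-90; out.append(("turn",round(t*np.sign(R[2,0]),2)))
    print("clk",round(s["clock"],2),"grasp",g.round(4),"jawyaw",round(a,2),"q",s["joints"].round(1),"F",s["contact_force"].round(2),"w",round(s["width"],4),"->",out)
def K(s): f=s["img"].shape[0]/2/np.tan(np.radians(s["fovy"]/2)); return np.array([[f,0,s["cx"]],[0,f,s["cy"]],[0,0,1]])
def w2c(s,wp=None):
    if "mount" in s:
        st,R,_=pose(); M=np.eye(4); M[:3,:3]=R; M[:3,3]=st["eef_pos"]
        return np.linalg.inv(M@np.array(s["mount"]))
    M=np.eye(4); M[:3,:3]=cv2.Rodrigues(np.array(s["rvec"]))[0]; M[:3,3]=s["tvec"]; return M
def px(s,P,M=None):
    M=w2c(s) if M is None else M
    p=K(s)@(M[:3,:3]@np.array(P).T+M[:3,3:]); return (p[:2]/p[2]).T
def atz(s,uv,z,M=None):
    M=w2c(s) if M is None else M
    d=M[:3,:3].T@np.linalg.solve(K(s),np.array([uv[0],uv[1],1.])); c=-M[:3,:3].T@M[:3,3]
    return c+d*(z-c[2])/d[2]
E
python3 - <<'E'
from h import *
goto([0.5536,-0.0617,0.33],77)
print(pose()[1].round(3))
s=eyes.snapshot("wrist"); print(np.array(s["mount"]).round(3), s["fovy"])
s=eyes.snapshot("top"); im=s["img"][140:235,205:390]
cv2.imwrite("pics/crop.png",cv2.resize(im,None,fx=4.3,fy=4.3,interpolation=cv2.INTER_CUBIC)[:,:,::-1])
E
```

```text
clk 1.2 grasp [ 0.2635 -0.539   0.25  ] jawyaw -63.94 q [-63.9  18.   -2.7  69.3  -0.   90. ] F [-0.83 -0.06 -0.58] w 0.0852 -> [[-8.0, 47.02, -30.14], ('turn', np.float64(39.06))]
[[-0.     0.898  0.439]
 [ 0.     0.439 -0.898]
 [-1.    -0.    -0.   ]]
[[ 0.    -0.265  0.964  0.03 ]
 [-0.    -0.964 -0.265  0.066]
 [ 1.    -0.    -0.     0.001]
 [ 0.     0.     0.     1.   ]] 62.69217252469828
```

View pics/crop.png

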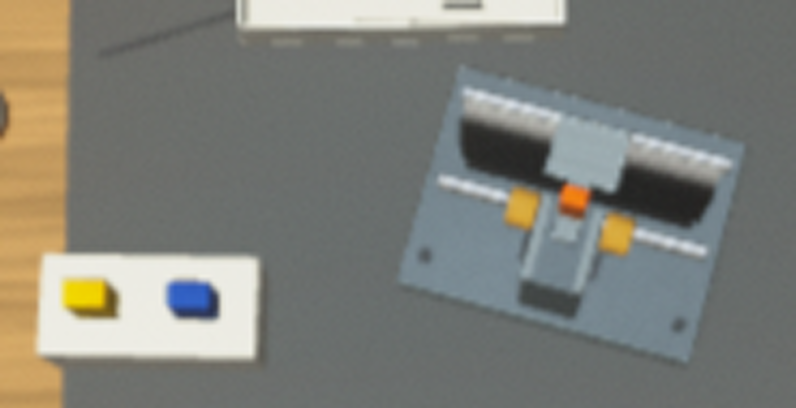

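The crop confirms the blue handle at crop (191,298) in the caddy, yellow beside it at (87,295). The orange knob is at (575,199). Moving over the cradle.

Request:
play_rows(
  plan=[
    [-0.8,4.7,-3.0,0],
    [-0.8,4.7,-3.0,0],
    [-0.8,4.7,-3.0,0],
    [-0.8,4.7,-3.0,0],
    [-0.8,4.7,-3.0,0],
  ],
)

```text
clock: 1.92
eef_pos: [0.4094, -0.2994, 0.4452]
tool_rot: [35.4, 90.0, -28.6]
contact_force: [0.5, 0.2, 0.3]
width: 0.0853
```

Request:
play_rows(
  plan=[
    [-0.8,4.7,-3.0,0],
    [-0.8,4.7,-3.0,0],
    [-0.8,4.7,-3.0,0],
    [-0.8,4.7,-3.0,0],
    [-0.8,4.7,-3.0,0],
  ],
)

```text
clock: 2.55
eef_pos: [0.5547, -0.0613, 0.4852]
tool_rot: [40.9, 90.0, -23.1]
contact_force: [-0.1, 0.5, -0.1]
width: 0.0854
```

Request:
play_rows(
  plan=[
    [0,0,0,-10],
    [0,0,0,-10],
    [0,0,0,-10],
    [0,0,0,-10],
    [0,0,0,-10],
  ],
)

```text
clock: 3.18
eef_pos: [0.554, -0.063, 0.4847]
tool_rot: [22.0, 90.0, 8.4]
contact_force: [-0.8, -0.3, -0.3]
width: 0.0852
```

Request:
play_rows(
  plan=[
    [0,0,0,-10],
    [0,0,0,-10],
    [0,0,0,-10],
    [0,0,0,-10],
    [0,0,0,-10],
  ],
)

```text
clock: 3.8
eef_pos: [0.554, -0.063, 0.4847]
tool_rot: [-31.2, 90.0, 5.2]
contact_force: [0.1, -0.1, 0.5]
width: 0.0857
```

Request:
play_rows(
  plan=[
    [0,0,0,-10],
    [0,0,0,-10],
    [0,0,0,-10],
    [0,0,0,-10],
  ],
)

```text
clock: 4.3
eef_pos: [0.554, -0.063, 0.4847]
tool_rot: [-82.8, 90.0, -6.4]
contact_force: [-0.7, -0.5, -0.5]
width: 0.0856
```

```bash
python3 - <<'E'
from h import *
goto([0.5532,-0.0612,0.157],77)
s,R,g=pose(); im=eyes.snapshot("wrist"); cv2.imwrite("pics/w1.png",im["img"][:,:,::-1])
M=w2c(im)
for n in ("keeper_knob","seam","cradle"):
    print(n,[(np.round(d["point"],4).tolist(),round(d["confidence"],2)) for d in eyes.spot_point("wrist",n)])
E
```

```text
clk 4.3 grasp [ 0.554 -0.063  0.33 ] jawyaw 76.39 q [-6.5 12.3  0.2 77.9  0.   7.1] F [-0.72 -0.51 -0.49] w 0.0856 -> [[17.3, 0.12, 0.16], ('turn', np.float64(-0.61))]
keeper_knob [([0.5533, -0.0531, 0.1534], 0.7)]
seam []
cradle [([0.5985, -0.0695, 0.0024], 0.64)]
```

View pics/w1.png

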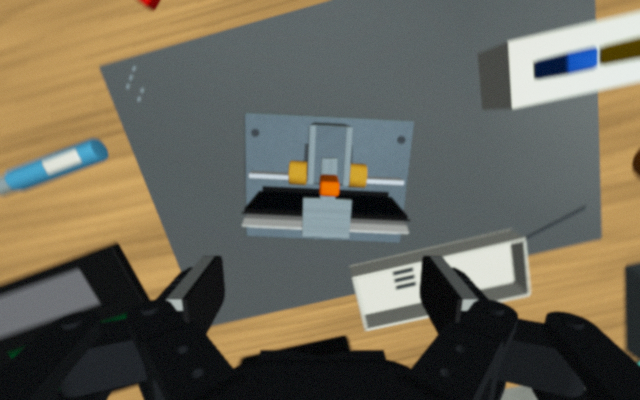

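```bash
python3 - <<'E'
from h import *
s=eyes.snapshot("wrist"); M=w2c(s); im=s["img"]
def ang(a,b,z):
    d=atz(s,a,z,M)-atz(s,b,z,M); return np.degrees(np.arctan2(d[1],d[0]))%180
print("holes",ang((255,133),(402,141),.01),"rod",ang((250,176),(404,183),.1),"back top",ang((242,227),(409,234),.12),"plate",ang((302,236),(350,238),.13))
print("foot corners",atz(s,(248,113),.01,M),atz(s,(414,122),.01,M))
hsv=cv2.cvtColor(im,cv2.COLOR_RGB2HSV); m=cv2.inRange(hsv,(5,200,150),(13,255,255))
n,l,st,c=cv2.connectedComponentsWithStats(m); 
for i in range(1,n):
    if st[i,4]>60: print(st[i],c[i],atz(s,c[i],.165,M).round(4))
for yaw in (-13,-14):
    print(yaw)
for side in ("top","side"):
    t=eyes.snapshot(side); hs=cv2.cvtColor(t["img"],cv2.COLOR_RGB2HSV); mm=cv2.inRange(hs,(5,200,150),(13,255,255))
    n,l,st,c=cv2.connectedComponentsWithStats(mm)
    for i in range(1,n):
        if st[i,4]>15: print(side,st[i],c[i],atz(t,c[i],.165).round(4))
# gauss check: keypoint for the blue handle
E
python3 - <<'E'
from h import *
s=eyes.snapshot("wrist"); im=s["img"]
big=cv2.resize(im[100:250,230:430],None,fx=4,fy=4,interpolation=cv2.INTER_CUBIC); cv2.imwrite("pics/w1c.png",big[:,:,::-1])
E
```

```text
holes 72.8315256671769 rod 73.24633490670625 back top 73.34686109921687 plate 73.34810245742761
foot corners [ 0.46236886 -0.14070762  0.01      ] [0.52644538 0.06743405 0.01      ]
-13
-14
```

View pics/w1c.png

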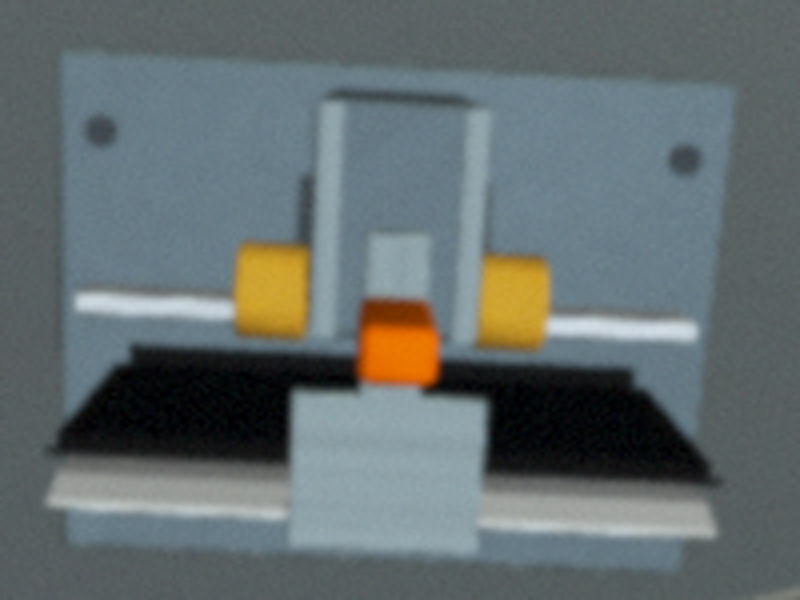

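```bash
python3 - <<'E'
from h import *
s=eyes.snapshot("wrist"); M=w2c(s)
f=lambda u,v:(230+u/4,100+v/4)
k=atz(s,f(399,352),.17,M)   # knob top centre
a=atz(s,f(290,450),.13,M); b=atz(s,f(488,458),.13,M)
y=np.array([-np.sin(np.radians(-16.8)),np.cos(np.radians(-16.8)),0]); x=np.array([y[1],-y[0],0])
print("knob",k,"bar",(a+b)/2,np.linalg.norm(a-b))
# back top edges ends & screen top ends (tablet 180 wide)
for n,p,q,z in (("screen/seam edge",(58,450),(712,478),.12),("back far",(47,503),(714,535),.12),("weights",(270,290),(515,302),.12)):
    a=atz(s,f(*p),z,M);b=atz(s,f(*q),z,M);print(n,(a+b)/2,np.linalg.norm(a-b))
o=k+.048*x; print("seam from knob",o)
goto([k[0],k[1],.157],73.2)
t=eyes.snapshot("top"); print(px(t,[k,o*[1,1,0]+[0,0,.12]]))
E
```

```text
knob [ 0.55070113 -0.05633881  0.17      ] bar [ 0.58497044 -0.06633065  0.13      ] 0.05120975039346929
screen/seam edge [ 0.590449  -0.0683657  0.12     ] 0.17473490591930294
back far [ 0.60525754 -0.07320479  0.12      ] 0.1803392141078678
weights [ 0.5468576  -0.05588607  0.12      ] 0.06324641420261853
seam from knob [ 0.59665247 -0.07021234  0.17      ]
clk 4.75 grasp [ 0.554 -0.063  0.33 ] jawyaw 76.0 q [-6.5 12.3  0.2 77.9 -0.   7.5] F [ 0.48  0.07 -1.  ] w 0.0857 -> [[17.3, 0.48, 0.57], ('turn', np.float64(2.8))]
[[338.58580852 185.45758688]
 [342.04141426 173.75953871]]
```

Request:
play_rows(
  plan=[
    [0,0.48,0.55,0],
    [0,0,0,2.8],
    [3,0,0,0],
    [4,0,0,0],
    [2,0,0,0],
  ],
  jaw=55,
  grip_force=40,
)

```text
clock: 5.42
eef_pos: [0.5498, -0.0561, 0.3926]
tool_rot: [98.2, 89.9, 171.4]
contact_force: [-0.4, -0.6, -0.1]
width: 0.0468
```

```bash
python3 - <<'E'
from h import *
goto([.5507,-.0567,.157],73.2)
s=eyes.snapshot("wrist"); cv2.imwrite("pics/w2.png",s["img"][:,:,::-1])
k=eyes.spot_point("wrist","keeper_knob"); print([(d["point"],d["confidence"]) for d in k])
M=w2c(s); m=cv2.inRange(cv2.cvtColor(s["img"],cv2.COLOR_RGB2HSV),(3,220,200),(14,255,255)); m[300:]=0
x,y,w,h=cv2.boundingRect(m); print(x,y,w,h); 
for u in (x,x+w): print(atz(s,(u,y+h-8),.17,M).round(4))
E
```

```text
clk 5.42 grasp [ 0.5494 -0.056   0.2379] jawyaw 73.25 q [ -5.8  13.2 -10.5  66.4   0.   10.9] F [-0.4  -0.56 -0.1 ] w 0.0468 -> [[8.09, -0.17, -0.03], ('turn', np.float64(0.05))]
[]
311 220 26 19
[ 0.5484 -0.0644  0.17  ]
[ 0.5531 -0.0489  0.17  ]
```

View pics/w2.png

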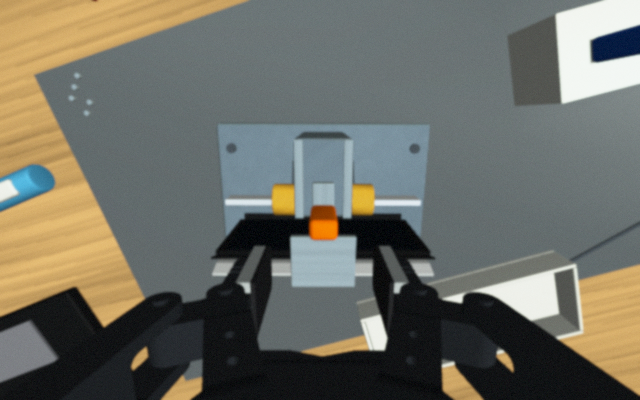

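The knob sits centred between the fingers at (323,222) and agrees with the estimate. Descending and gripping.

Request:
play_rows(
  plan=[
    [3,-0.15,0,0],
    [3,0,0,0],
    [1.5,0,0,0],
    [0.5,0,0,0],
    [0,0,0,0],
  ],
)

```text
clock: 6.15
eef_pos: [0.5525, -0.057, 0.3155]
tool_rot: [-77.4, 89.9, -4.1]
contact_force: [0.4, 1.0, -0.5]
width: 0.0471
```

Request:
play_rows(
  plan=[
    [0,0,0,0],
    [0,0,0,0],
    [0,0,0,0],
    [0,0,0,0],
  ],
  jaw=0,
)

```text
clock: 6.65
eef_pos: [0.5527, -0.0566, 0.3158]
tool_rot: [-46.1, 89.9, 27.2]
contact_force: [0.5, 2.9, 6.4]
width: 0.0174
```

```bash
python3 - <<'E'
from h import *
a=np.radians(-16.8); d=np.array([np.cos(a),np.sin(a),0])
_,_,g=pose(); goto(g-.041*d,73.2)
E
```

```text
clk 6.65 grasp [ 0.553  -0.0564  0.1611] jawyaw 73.28 q [ -5.9  16.1 -17.1  56.6   0.1  10.9] F [0.52 2.88 6.36] w 0.0174 -> [[-0.01, 4.1, 0.01], ('turn', np.float64(0.08))]
```

Request:
play_rows(
  plan=[
    [0,0.7,0,0],
    [0,0.9,0,0],
    [0,0.9,0,0],
    [0,0.9,0,0],
    [0,0.7,0,0],
  ],
)

```text
clock: 7.28
eef_pos: [0.5137, -0.0448, 0.316]
tool_rot: [-66.1, 89.7, 7.2]
contact_force: [19.4, -1.1, -12.7]
width: 0.0172
```

Request:
play_rows(
  plan=[
    [0,0,0,0],
    [0,0,0,0],
    [0,0,0,0],
  ],
)

```text
clock: 7.65
eef_pos: [0.514, -0.0449, 0.3158]
tool_rot: [-63.4, 89.8, 9.9]
contact_force: [4.6, 3.8, 4.4]
width: 0.0174
```

```bash
python3 - <<'E'
from h import *
a=np.radians(-16.8); d=np.array([np.cos(a),np.sin(a),0])
_,_,g=pose(); print((g-[.553,-.0564,.16])@d); goto(g)
E
```

```text
-0.04013009805670569
clk 7.65 grasp [ 0.5146 -0.0448  0.1611] jawyaw 73.27 q [ -5.   12.  -22.5  55.2   0.1  11.7] F [4.58 3.81 4.37] w 0.0174 -> [[0.0, 0.0, 0.0]]
```

The keeper travelled 40 mm. I'll release, lift, check that it stayed out, then go to the caddy.

Request:
play_rows(
  plan=[
    [0,0,0,0],
    [0,0,0,0],
    [0,0,0,0],
  ],
  jaw=60,
)

```text
clock: 8.02
eef_pos: [0.5124, -0.0453, 0.3143]
tool_rot: [120.5, 89.9, -166.2]
contact_force: [0.7, -0.5, 0.0]
width: 0.051
```

Request:
play_rows(
  plan=[
    [-2,0,0,0],
    [-5,0,0,0],
    [-5,0,0,0],
    [-2,0,0,0],
    [0,0,0,0],
  ],
)

```text
clock: 8.65
eef_pos: [0.5132, -0.0453, 0.4561]
tool_rot: [-82.3, 89.8, -9.0]
contact_force: [-0.2, 0.4, -0.3]
width: 0.051
```

```bash
python3 - <<'E'
from h import *
s=eyes.snapshot("wrist"); M=w2c(s); a=np.radians(-16.8)
cv2.imwrite("pics/w3.png",s["img"][:,:,::-1])
m=cv2.inRange(cv2.cvtColor(s["img"],cv2.COLOR_RGB2HSV),(3,220,200),(14,255,255)); m[300:]=0
x,y,w,h=cv2.boundingRect(m); k=atz(s,(x+w/2,y+h-9),.17,M); print(x,y,w,h,k,(k-[.5507,-.0567,0])@[np.cos(a),np.sin(a),0])
t=eyes.snapshot("top")
for c in ("wrist","top"): print([(d["point"],d["confidence"]) for d in eyes.spot_point(c,"seam")])
# wedge and spatula handles in top view by colour
hs=cv2.cvtColor(t["img"],cv2.COLOR_RGB2HSV)
for n,lo,hi in (("blue",(105,150,60),(130,255,255)),("yel",(22,150,120),(32,255,255))):
    mm=cv2.inRange(hs,lo,hi); mm[:190]=0;mm[230:]=0;mm[:,:200]=0;mm[:,275:]=0
    x,y,w,h=cv2.boundingRect(mm); c=cv2.moments(mm,True); print(n,x,y,w,h,atz(t,(c["m10"]/c["m00"],c["m01"]/c["m00"]),.12).round(4))
goto([.4988,.201,.27],-2.5)
E
```

```text
63 0 270 207 [ 0.48094073 -0.14053402  0.17      ] -0.04255121531959759
[([0.5994, -0.0744, 0.1207], 0.76)]
[]
blue 245 206 9 7 [0.4991 0.2007 0.12  ]
yel 220 205 10 8 [0.5011 0.2703 0.12  ]
clk 8.85 grasp [ 0.5119 -0.0451  0.2983] jawyaw 73.25 q [-5.   7.9 -9.2 73.1 -0.  11.7] F [ 0.24 -0.52 -0.4 ] w 0.0513 -> [[2.84, 8.34, 23.19], ('turn', np.float64(75.75))]
```

View pics/w3.png

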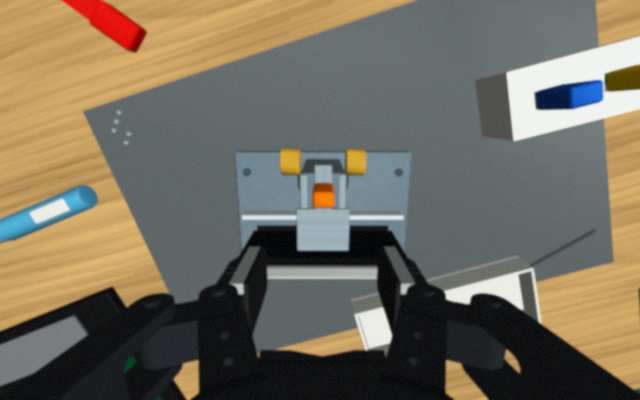

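The keeper is out: the knob is at (323,196), the plate (324,230) is clear of the seam, and the weights have tumbled to the robot's side. On to the wedge.

Request:
play_rows(
  plan=[
    [0,2.1,5.8,0],
    [0,2.1,5.8,0],
    [0,2.1,5.8,0],
    [0,2.04,5.8,0],
    [0,0,0,10],
  ],
  jaw=65,
)

```text
clock: 9.48
eef_pos: [0.4989, 0.2048, 0.4529]
tool_rot: [118.6, 89.9, -178.1]
contact_force: [-0.3, -0.9, -1.0]
width: 0.0553
```

Request:
play_rows(
  plan=[
    [0,0,0,10],
    [0,0,0,10],
    [0,0,0,10],
    [0,0,0,10],
    [0,0,0,10],
  ],
)

```text
clock: 10.1
eef_pos: [0.4995, 0.2009, 0.4531]
tool_rot: [-170.4, 89.8, -157.5]
contact_force: [0.4, -0.3, 0.4]
width: 0.0553
```

Request:
play_rows(
  plan=[
    [0,0,0,10],
    [0,0,0,5.7],
    [1.5,0,0,0],
    [1.3,0,0,0],
    [0,0,0,0],
  ],
)

```text
clock: 10.72
eef_pos: [0.4991, 0.2008, 0.4245]
tool_rot: [-155.7, 89.8, -158.1]
contact_force: [0.0, 0.0, 0.0]
width: 0.0551
```

```bash
python3 - <<'E'
from h import *
s=eyes.snapshot("wrist"); M=w2c(s)
cv2.imwrite("pics/w4.png",s["img"][:,:,::-1])
for n in ("wedge_grip","caddy","spatula_mid"): print(n,[(np.round(d["point"],4),round(d["confidence"],2)) for d in eyes.spot_point("wrist",n)])
goto([.4988,.201,.1],-2.5)
print(px(s,[[.4988,.201,.122]],M))
E
```

```text
wedge_grip [(array([0.4995, 0.2012, 0.1011]), 0.78), (array([0.2701, 0.2206, 0.0118]), 0.65)]
caddy [(array([ 0.5005,  0.2383, -0.0015]), 0.69)]
spatula_mid [(array([0.4987, 0.2723, 0.0948]), 0.67)]
clk 10.93 grasp [0.5    0.2011 0.2723] jawyaw -2.42 q [ 21.9  10.9  -9.   70.1   0.  114.3] F [0.58 0.86 0.03] w 0.0557 -> [[17.23, -0.02, -0.13], ('turn', np.float64(0.08))]
[[322.46294122 193.95939305]]
```

View pics/w4.png

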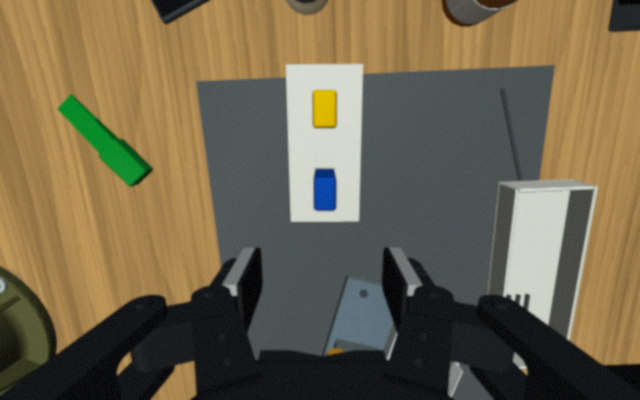

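The blue handle at (325,190) is centred and square to the jaws, with the spatula behind it at (324,108). Descending.

Request:
play_rows(
  plan=[
    [5,0,0,0],
    [5,0,0,0],
    [4,0,0,0],
    [2.2,0,0,0],
    [1,0,0,0],
  ],
)

```text
clock: 11.55
eef_pos: [0.4996, 0.2009, 0.2538]
tool_rot: [-155.1, 89.9, -157.5]
contact_force: [-0.2, 0.4, 0.8]
width: 0.0558
```

Request:
play_rows(
  plan=[
    [0,0,0,0],
    [0,0,0,0],
    [0,0,0,0],
    [0,0,0,0],
    [0,0,0,0],
  ],
  jaw=0,
  grip_force=60,
)

```text
clock: 12.18
eef_pos: [0.5005, 0.2013, 0.256]
tool_rot: [24.0, 89.9, 21.5]
contact_force: [0.7, 0.2, 6.9]
width: 0.0193
```

```bash
python3 - <<'E'
from h import *
goto([.4988,.201,.097],-2.5)
E
```

```text
clk 12.18 grasp [0.5009 0.2015 0.1013] jawyaw -2.44 q [ 21.9  17.6 -23.7  48.5  -0.  114.4] F [0.69 0.17 6.94] w 0.0193 -> [[0.43, -0.06, -0.21], ('turn', np.float64(0.06))]
```

Gripped at 19.3 mm width. Lift straight up.

Request:
play_rows(
  plan=[
    [-1,0,0,0],
    [-3,0,0,0],
    [-5,0,0,0],
    [-5,0,0,0],
    [-3,0,0,0],
  ],
)

```text
clock: 12.8
eef_pos: [0.4999, 0.2011, 0.428]
tool_rot: [24.4, 89.8, 22.0]
contact_force: [0.4, 0.5, -0.7]
width: 0.0191
```

```bash
python3 - <<'E'
from h import *
goto([.5967,-.0702,.28],-16.8)
s=eyes.snapshot("side")
s2=eyes.snapshot("wrist"); st,R,g=pose(); tip=g+R[:,0]*.0943
print("tip",tip,px(s,[tip,g]))
for c in ("side","wrist"):
  for n in ("wedge_tip","wedge_grip"): print(c,n,[(np.round(d["point"],4),round(d["confidence"],2)) for d in eyes.spot_point(c,n)])
p=px(s,[tip])[0].astype(int)
im=s["img"][max(p[1]-110,0):p[1]+60,max(p[0]-90,0):p[0]+90]
cv2.imwrite("pics/s5.png",cv2.resize(im,None,fx=3,fy=3,interpolation=cv2.INTER_CUBIC)[:,:,::-1])
E
```

```text
clk 12.8 grasp [0.5003 0.2012 0.2733] jawyaw -2.44 q [ 21.9  10.8  -9.   70.1   0.  114.4] F [ 0.38  0.46 -0.7 ] w 0.0191 -> [[-0.67, -26.71, 10.79], ('turn', np.float64(14.36))]
tip [0.50211903 0.20195586 0.1800009 ] [[269.96598198 245.65729146]
 [267.83378068 219.09277061]]
side wedge_tip [(array([0.2109, 0.2971, 0.0077]), 0.83), (array([0.4997, 0.1982, 0.1756]), 0.76)]
side wedge_grip [(array([ 0.2928, -0.2203,  0.0076]), 0.86), (array([0.4961, 0.198 , 0.2681]), 0.83), (array([0.271 , 0.2264, 0.0105]), 0.68), (array([ 0.5971, -0.0712,  0.1142]), 0.59)]
wrist wedge_tip [(array([0.5036, 0.2016, 0.1776]), 0.92), (array([0.212 , 0.2905, 0.0089]), 0.55)]
wrist wedge_grip [(array([0.2719, 0.2201, 0.0115]), 0.91), (array([0.5002, 0.2022, 0.2744]), 0.6)]
```

View pics/s5.png

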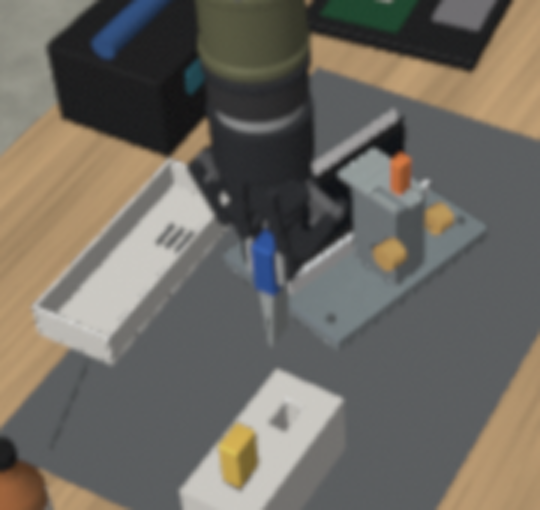

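Wedge held upright, tip at crop (270,345); yellow spatula still in its slot. Moving over the seam.

Request:
play_rows(
  plan=[
    [-0.4,-5.34,2.16,0],
    [-0.3,-5.34,2.16,0],
    [0,-5.34,2.16,0],
    [0,-5.34,2.16,0],
    [0,-5.34,2.16,0],
  ],
)

```text
clock: 13.72
eef_pos: [0.5963, -0.0721, 0.4299]
tool_rot: [171.7, 89.8, 169.3]
contact_force: [0.8, 0.4, -0.5]
width: 0.019
```

Request:
play_rows(
  plan=[
    [0,0,0,10],
    [0,0,0,4.4],
    [0,0,0,0],
    [0,0,0,0],
  ],
)

```text
clock: 14.22
eef_pos: [0.5961, -0.0701, 0.4308]
tool_rot: [-170.1, 89.9, 173.2]
contact_force: [0.2, 0.0, -0.6]
width: 0.0194
```

```bash
python3 - <<'E'
from h import *
goto([.5967,-.0702,.28],-16.8)
s=eyes.snapshot("wrist"); M=w2c(s); st,R,g=pose(); tip=g+R[:,0]*.0943
print("tip",tip,px(s,[tip,[.5967,-.0702,.12]],M))
cv2.imwrite("pics/w6.png",s["img"][:,:,::-1])
eyes.snapshot("side");eyes.snapshot("top")
for c in ("wrist","side","top"):
  for n in ("wedge_tip","seam"): print(c,n,[(np.round(d["point"],4),round(d["confidence"],2)) for d in eyes.spot_point(c,n)])
E
```

```text
clk 14.22 grasp [ 0.5959 -0.0701  0.2761] jawyaw -16.75 q [ -6.7  17.6   0.2  72.7   0.  100. ] F [ 0.24  0.05 -0.59] w 0.0194 -> [[-0.39, 0.02, 0.08], ('turn', np.float64(0.05))]
tip [ 0.59588479 -0.07006609  0.18204797] [[322.12557984 212.47647986]
 [323.10876821 192.13786032]]
wrist wedge_tip [(array([ 0.6008, -0.0699,  0.1801]), 0.72)]
wrist seam [(array([ 0.5992, -0.0713,  0.1203]), 0.79)]
side wedge_tip [(array([ 0.2183, -0.2737,  0.0074]), 0.78), (array([ 0.5947, -0.0713,  0.1815]), 0.68), (array([0.2121, 0.296 , 0.0094]), 0.58)]
side seam [(array([ 0.5955, -0.0692,  0.1155]), 0.72), (array([0.4862, 0.3958, 0.0007]), 0.34)]
top wedge_tip [(array([ 0.2177, -0.279 ,  0.0086]), 0.58)]
top seam []
```

View pics/w6.png

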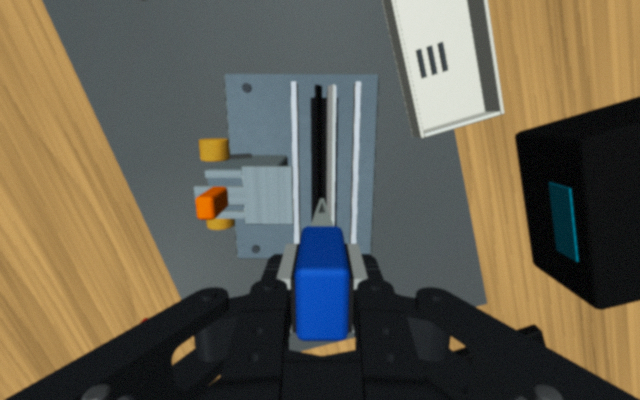

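```bash
python3 - <<'E'
from h import *
im=cv2.imread("pics/w6.png")[70:250,270:390]
cv2.imwrite("pics/w6c.png",cv2.resize(im,None,fx=6.5,fy=3.3,interpolation=cv2.INTER_CUBIC))
s=eyes.snapshot("wrist"); M=w2c(s); a=np.radians(-16.8)
x=np.array([np.cos(a),np.sin(a),0]);y=np.array([-x[1],x[0],0]);o=np.array([.5967,-.0702,.12])
for t in (.0,.04,.088): print(t,px(s,[o+t*y+d*x for d in (-.006,0,.006)],M).round(1).tolist())
E
```

```text
0.0 [[315.6, 191.9], [322.4, 191.9], [329.2, 191.9]]
0.04 [[315.3, 146.0], [322.4, 146.0], [329.4, 145.9]]
0.088 [[315.0, 86.0], [322.4, 86.0], [329.8, 86.0]]
```

View pics/w6c.png

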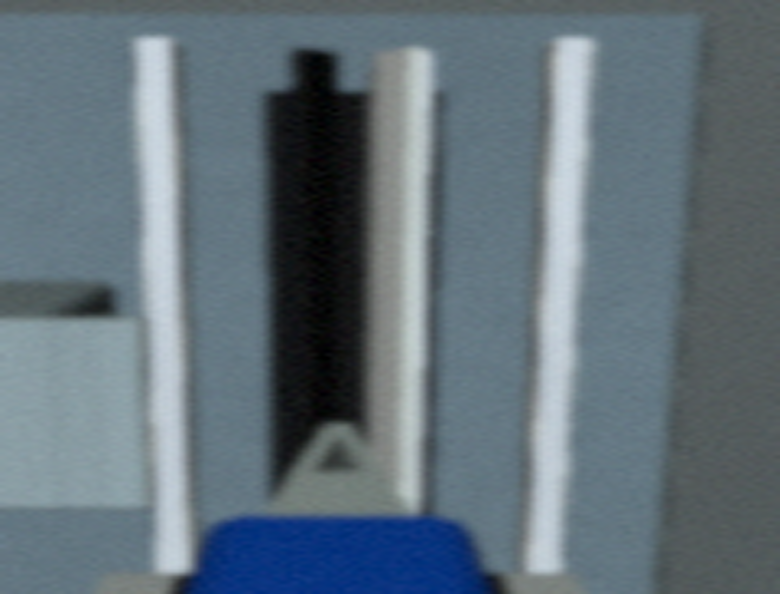

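Pixel edges: cradle rods are centred at u≈326 and the back's bevel spans 327–332, so the seam lies about 2 mm farther in +x than the blade (u≈322). I'll shift 0.2 cm along tool z and enter slowly.

Request:
play_rows(
  plan=[
    [1,0,0.2,0],
    [2.5,0,0,0],
    [2,0,0,0],
    [1,0,0,0],
    [1,0,0,0],
  ],
)

```text
clock: 15.35
eef_pos: [0.5984, -0.071, 0.3562]
tool_rot: [13.6, 90.0, -3.3]
contact_force: [0.1, -0.2, -1.4]
width: 0.0194
```

Request:
play_rows(
  plan=[
    [0.5,0,0,0],
    [0.5,0,0,0],
    [0,0,0,0],
  ],
)

```text
clock: 15.72
eef_pos: [0.5982, -0.0709, 0.3466]
tool_rot: [-179.3, 90.0, 163.8]
contact_force: [-0.0, -0.5, -0.8]
width: 0.0191
```

```bash
python3 - <<'E'
from h import *
_,R,g=pose(); print("tip",g+R[:,0]*.0943,R[:,0]); goto([.5986,-.0708,.1643],-16.8)
w=eyes.snapshot("wrist")["img"][40:320,170:470]; s=eyes.snapshot("side")["img"]
p=px(eyes.snapshot("side"),[[.597,-.07,.12]])[0].astype(int); c=s[p[1]-45:p[1]+48,p[0]-55:p[0]+55]
a=cv2.resize(w,(430,400)); b=cv2.resize(c,(370,int(370*93/110)),interpolation=cv2.INTER_CUBIC); b=cv2.copyMakeBorder(b,0,400-b.shape[0],0,0,cv2.BORDER_CONSTANT)
cv2.imwrite("pics/m7.png",np.hstack([a,b])[:,:,::-1])
E
```

```text
tip [ 0.59822056 -0.07090453  0.09762433] [-7.71116039e-05  2.23522322e-05 -9.99999997e-01]
clk 15.72 grasp [ 0.5982 -0.0709  0.1919] jawyaw -16.84 q [ -6.8  19.8  -7.8  62.4   0.  100.1] F [-0.02 -0.49 -0.8 ] w 0.0191 -> [[2.76, 0.02, 0.03], ('turn', np.float64(-0.04))]
```

View pics/m7.png

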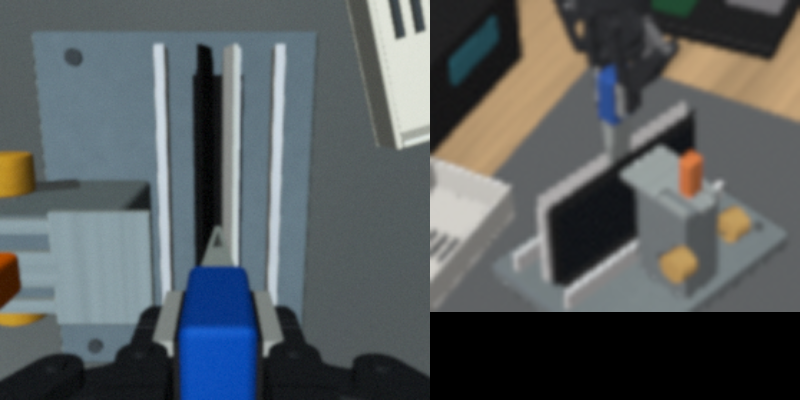

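The blade is in the mouth between the black screen and the aluminium back at about (215,240) left panel, about 22 mm deep with no force. Continuing in small steps.

Request:
play_rows(
  plan=[
    [0.4,0,0,0],
    [0.4,0,0,0],
    [0.3,0,0,0],
    [0,0,0,0],
    [0,0,0,0],
  ],
)

```text
clock: 16.5
eef_pos: [0.5982, -0.0709, 0.3354]
tool_rot: [-171.4, 90.0, 171.8]
contact_force: [-0.1, -0.1, -2.3]
width: 0.0194
```

Request:
play_rows(
  plan=[
    [0.3,0,0,0],
    [0.3,0,0,0],
    [0,0,0,0],
    [0,0,0,0],
  ],
)

```text
clock: 17.0
eef_pos: [0.5983, -0.0709, 0.3296]
tool_rot: [98.6, 90.0, 81.7]
contact_force: [0.4, 0.9, 0.2]
width: 0.0194
```

Request:
play_rows(
  plan=[
    [0.3,0,0,0],
    [0.3,0,0,0],
    [0,0,0,0],
    [0,0,0,0],
  ],
)

```text
clock: 17.5
eef_pos: [0.5982, -0.0709, 0.3235]
tool_rot: [162.6, 90.0, 145.7]
contact_force: [0.4, -0.5, 3.0]
width: 0.0195
```

```bash
python3 - <<'E'
from h import *
goto([.5986,-.0708,.1643],-16.8)
_,R,g=pose(); print("tip",g+R[:,0]*.0943)
eyes.snapshot("side"); eyes.snapshot("wrist")
for c in ("wrist","side"):
  for n in ("wedge_grip","wedge_tip","seam","keeper_knob"): print(c,n,[(np.round(d["point"],4),round(d["confidence"],2)) for d in eyes.spot_point(c,n) if d["point"][2]>.05])
E
```

```text
clk 17.5 grasp [ 0.5982 -0.0709  0.1688] jawyaw -16.84 q [ -6.8  20.6  -9.7  59.6   0.  100.1] F [ 0.41 -0.53  2.96] w 0.0195 -> [[0.45, 0.02, 0.03], ('turn', np.float64(-0.04))]
tip [ 0.59820107 -0.07088372  0.07454347]
wrist wedge_grip [(array([ 0.5992, -0.0668,  0.1655]), 0.84)]
wrist wedge_tip [(array([ 0.5997, -0.0687,  0.0731]), 0.6)]
wrist seam [(array([ 0.6009, -0.0693,  0.1201]), 0.6)]
wrist keeper_knob [(array([ 0.513 , -0.0417,  0.1544]), 0.82)]
side wedge_grip [(array([ 0.5978, -0.0708,  0.1643]), 0.46)]
side wedge_tip []
side seam [(array([ 0.6004, -0.069 ,  0.113 ]), 0.61)]
side keeper_knob [(array([ 0.5136, -0.0487,  0.15  ]), 0.59)]
```

Request:
play_rows(
  plan=[
    [0.25,0,0,0],
    [0.2,0,0,0],
    [0,0,0,0],
    [0,0,0,0],
    [0,0,0,0],
  ],
)

```text
clock: 18.62
eef_pos: [0.5984, -0.0709, 0.3195]
tool_rot: [6.0, 90.0, -10.8]
contact_force: [-0.1, -0.2, 5.1]
width: 0.0195
```

Request:
play_rows(
  plan=[
    [0,0,0,0],
    [0,0,0,0],
    [0,0,0,0],
    [0,0,0,0],
    [0,0,0,0],
  ],
)

```text
clock: 19.25
eef_pos: [0.5984, -0.071, 0.3195]
tool_rot: [3.6, 90.0, -13.2]
contact_force: [1.3, -0.3, 5.2]
width: 0.0192
```

```bash
python3 - <<'E'
from h import *
_,R,g=pose(); print("tip",g+R[:,0]*.0943)
F=[]
for c in ("top","wrist","side"):
  eyes.snapshot(c); F.append(readout.sense()["contact_force"])
  for n in ("wedge_grip","keeper_knob","spatula_mid","cleaner","screw_jar","parts_tray","driver"):
    d=[(np.round(d["point"],3).tolist(),round(d["confidence"],2)) for d in eyes.spot_point(c,n)][:2]; F.append(readout.sense()["contact_force"]); print(c,n,d)
print(np.mean(F,0),np.std(F,0)); goto(g,-16.8)
E
```

```text
tip [ 0.59856907 -0.07100339  0.07050634]
top wedge_grip [([0.294, -0.223, 0.008], 0.9), ([0.268, 0.221, 0.012], 0.47)]
top keeper_knob []
top spatula_mid [([0.504, 0.275, 0.097], 0.7)]
top cleaner [([0.66, 0.38, 0.001], 0.78)]
top screw_jar [([0.489, 0.394, -0.001], 0.79)]
top parts_tray [([0.756, 0.06, 0.001], 0.57)]
top driver [([0.464, -0.403, -0.0], 0.58)]
wrist wedge_grip [([0.597, -0.07, 0.16], 0.82)]
wrist keeper_knob [([0.514, -0.043, 0.153], 0.88)]
wrist spatula_mid []
wrist cleaner []
wrist screw_jar []
wrist parts_tray []
wrist driver []
side wedge_grip [([0.272, 0.224, 0.01], 0.94), ([0.292, -0.218, 0.011], 0.88)]
side keeper_knob [([0.518, -0.05, 0.15], 0.73)]
side spatula_mid [([0.502, 0.273, 0.1], 0.73), ([0.498, 0.238, -0.002], 0.43)]
side cleaner []
side screw_jar [([0.482, 0.393, 0.002], 0.8)]
side parts_tray [([0.755, 0.057, -0.006], 0.63)]
side driver [([0.465, -0.406, 0.0], 0.68)]
[ 0.26230107 -0.15139966  5.26372175] [0.40925902 0.49076919 0.52700588]
clk 20.45 grasp [ 0.5985 -0.071   0.1648] jawyaw -16.84 q [ -6.8  20.8 -10.1  59.1  -0.  100.1] F [-0.59 -0.9   5.5 ] w 0.0193 -> [[-0.0, -0.0, 0.0], ('turn', np.float64(-0.04))]
```

Depth is about 49.5 mm and the push a steady 5.3 N, inside the expected 3–8 N. The keeper is out and the other objects haven't moved, so I'm handing in.

```bash
python3 -c "
from station import r
print(r.close_job())"
```

```text
the job is handed in; nothing more can be done
None
```

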